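# Stand the fallen bangle post back up

## Robot

A 7-joint arm with a two-finger parallel gripper is mounted at the origin on the work surface. World frame = base frame: x ahead of the robot, y to its left, z up, the work surface at z = 0. Lengths are in m, angles in rad, forces in N, time in s.
With the tool pointing down it reaches from about 0.425 to 0.875 m from the base axis. Payload 4.7 kg.
Tool frame: the origin (TCP) lies at the very end of the fingers, on their centre line; the grasp point (between the pads) lies 19 mm behind it (grip_point_offset is the distance from the TCP to the grasp point, in m); x points along the fingers, z is the direction in which the jaws open and shut, and the axes are right-handed (so a half turn about x gives the same grasp; the last joint's range is limited). The gripper opens to 87 mm and grips with 3 to 60 N. Pads are 19 mm wide; open, the fingers measure 117 mm over their backs; the gripper's body (75 mm by 190 mm) begins 51 mm behind the grasp point.
Start: joints at [1.17, 0.321, -0.07, 1.45, 0.023, 1.371, -0.057], TCP at [0.262, -0.595, 0.223] pointing down, gripper open.
Joint ranges: [-2.86, 2.86], [-0.3, 2.09], [-1.38, 1.24], [0.06, 2.45], [-1.56, 4.7], [0.09, 2.05], [-2.69, 2.69]. Speed limits (rad/s): [2.57, 2.57, 3.14, 3.14, 3.14, 3.14, 3.14].

## Interface

Orientations are given as a rotation vector (axis times angle).
In Python, from bench import get_state, get_image, calibration, close_job, grip_point_offset gives the robot as it stands.
- The arm moves only by the tool play_rows, never from a script. Its argument "targets" is a list of rows, each an object with "claw": the closure, from 0 (fully open) to 1 (shut); "linear": the shift along the tool's x, y, z as a fraction of full scale, a list of three; "rotation": the turn, a rotation vector about the tool's x, y, z as a fraction of full scale, a list of three. In form: [{"claw": claw, "linear": [x, y, z], "rotation": [wx, wy, wz]}, ...]. A call has 1 to 10 rows; each row shifts and turns the pose as measured when the row begins, along the tool's axes as they then stand; what a row does not reach is not made up. Full scale, the value 1, is 2.5 cm for a shift and 90 degrees for a turn. A row lasts 1/12 s, in which the tool goes at most 41.7 mm and 7.16 degrees, less where a joint would pass 70% of its speed; a pose out of reach is approached as far as the arm can. A call with a number of a shift or a turn outside -1 to 1 is refused whole. A call with a gripper value outside its range is refused whole. The fingers move at their own pace and stop on an object; "newtons" is the grip in N (left out, the last holds). Time passes only in rows, so rows that do not move let the fingers close. It gives the time, the measured TCP pose, the force and the opening at its end, in the units of the state.
- get_state(): the state, without advancing time (a new reading comes with each control period).
- get_image(name): name is "side" or "top" or "wrist"; returns the picture (480x640x3 uint8, blue, green, red); there is no depth.
- calibration(name): a dict with "fx", "fy", "cx", "cy" (pixels), "rvec" (rotation vector, rad) and "tvec" (3), from world to camera coordinates, as OpenCV has them; the wrist camera has in their place "hand_eye" (4x4, takes a point from camera to tool coordinates, whose origin is the TCP and whose axes are the tool frame's). Camera axes: x right, y down, z forward; pixel columns grow to the right and rows downward; lengths in m; the calibration is good to about 2 mm. A picture is of the moment at which its call begins: read the wrist's pose just before it. calibration takes no time and is no camera call.
- close_job(): hands the job in, once; it reports no verdict.
The state is a dict: "time": time; "joint_positions": joint angles; "qd": joint speeds; "joint_torque": joint torques, N m; "position": TCP position; "tool_rot": TCP orientation; "ft_force": force on the tool from outside, world axes, zero at the start; "torque": the same for the moment, N m; "grip_width": opening from 0.0 (shut) to 1.0 (fully open).
Only numpy, scipy, OpenCV 4.12 (cv2) and the standard library are available. Lean on these libraries where they do the work, as an engineer would, in place of code of your own. Each camera call takes 0.05 s, during which the arm holds its last target. There are 200 camera calls.

## Task

The wooden bangle post with the ball knob has been knocked over on the bead studio's table. Lift its knob so that the post tips up over its square foot, the foot staying on the table where it lies and not carried or dragged away, and leave it standing upright on its foot. Do not disturb the other post, which still stands with its bangles, or the steel ring mandrel lying on the table.

Things in the scene. Friction and masses are not known exactly. Their poses are not given: they have to be found in the camera images.
- post_knob (a point): Centre of the wooden ball knob (44 mm diameter) on the fallen bangle post; 22 mm above the table at the start. Post: 160 mm long, stem 20 mm thick, ball centre 138 mm from the foot's underside, 0.14 to 0.28 kg. x axis: along the post, foot to knob (level now, up when standing). Gripped across the ball at right angles to the post, the post swings freely between the fingers.
- post_foot (a point): Centre of the underside of the fallen post's square steel foot (44 x 44 mm, 16 mm thick), same axes; 22 mm above the table as the post lies level on ball and foot, 0 when it stands. The foot's lower edge lies right under this point; tipped up about that edge, the centre ends 22 mm further from the knob than it started.
- mandrel_mid (a point): Bystander: steel ring mandrel lying on the table, a 170 mm rod tapering from 24 to 13 mm with a square wooden handle 75 mm long and 24 mm thick; 245 mm long in all. The point is near mid-length, 10 mm above the table; the x axis points along it to the handle.
- twin_mid (a point): Bystander: second bangle post of the same make, standing upright, 160 mm tall, with two bangles (79 mm wide) lying round its foot. The point is on its axis, half-way up (80 mm above the table); the z axis points up.

How it is judged:
By the outcome, as a careful person would: the job done as asked, in the order asked, and still so for the second after the job is handed in, with the robot touching nothing.
It also fails if it takes over 38 s, if anything falls off the work surface, if the arm or the gripper's body presses on something with over 40 N, if the wrist force passes 120 N, or if a joint passes its speed limit or range.

## Working session

There is one attempt and no reset: what is moved stays moved. The work goes in short steps, Python scripts to look and compute and a tool call to move; the robot and the scene stay as the last step left them, time stands still between calls to the robot, and variables do not carry over. Pictures are saved under pics/ and viewed, about 8 in all and at most 12, crops included, and the job is handed in when it is done.

Besides the shell and the picture viewer there is one more tool, called after ">>>" by a JSON object that holds its "fn" and its "kwargs". play_rows: Moves the arm, as the interface text tells. Shift numbers are shares of 2.5 cm and turn numbers shares of 90 degrees, none past 1 either way. Its arguments: {"type":"object","properties":{"targets":{"type":"array"},"newtons":{"type":"number"}},"required":["targets"]}

```bash
mkdir -p pics
python3 - <<'E'
from bench import *
import cv2
print(get_state(), grip_point_offset)
for n in("top","side"):
    cv2.imwrite(f"pics/{n}0.png",get_image(n)); print(n,calibration(n))
print(calibration("wrist"))
E
```

```text
{'time': 0.0, 'joint_positions': array([ 1.17012189,  0.32182898, -0.07009125,  1.45166633,  0.02261792,
        1.37076838, -0.05688999]), 'qd': array([ 0.00146093,  0.00065921, -0.00152668,  0.00034205,  0.00119854,
        0.00103545, -0.00032771]), 'joint_torque': array([-5.03824904e-04, -4.91292679e+01, -4.04128404e-01, -3.12524593e+01,
       -6.39816304e-02,  4.37782297e-02,  1.80176758e-04]), 'position': array([ 0.26167418, -0.59441126,  0.22146202]), 'tool_rot': array([ 0.89942338,  1.37903119, -0.89788744]), 'ft_force': array([-0.43934745, -0.08080427,  0.09352889]), 'torque': array([-0.00472582, -0.05252365, -0.02302822]), 'grip_width': 1.0039526581253901} 0.0187
top {'fx': 556.1621093035149, 'fy': 556.1621093035149, 'cx': 314.6216472914373, 'cy': 233.87137837497906, 'rvec': array([ 2.07500879, -2.11896148,  0.25907776]), 'tvec': array([0.00161247, 0.59139117, 1.29232005])}
side {'fx': 486.3240135315461, 'fy': 486.3240135315461, 'cx': 312.99010680031705, 'cy': 241.36121437784698, 'rvec': array([ 0.3128686 , -2.61185019,  1.52334759]), 'tvec': array([0.55736764, 0.15582988, 0.9357837 ])}
{'fx': 335.02169621942835, 'fy': 335.02169621942835, 'cx': 321.40341168334254, 'cy': 238.86385112881234, 'hand_eye': array([[ 8.32142284e-04, -3.06439261e-01,  9.51889850e-01,
        -1.61005918e-01],
       [-3.54744529e-05, -9.51890188e-01, -3.06439339e-01,
         8.47789628e-02],
       [ 9.99999653e-01,  2.21233360e-04, -8.02978840e-04,
         2.32169590e-04],
       [ 0.00000000e+00,  0.00000000e+00,  0.00000000e+00,
         1.00000000e+00]])}
```

View pics/top0.png

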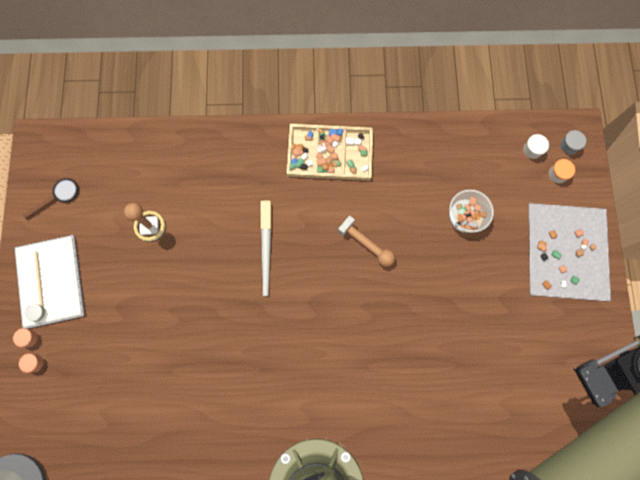

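View pics/side0.png

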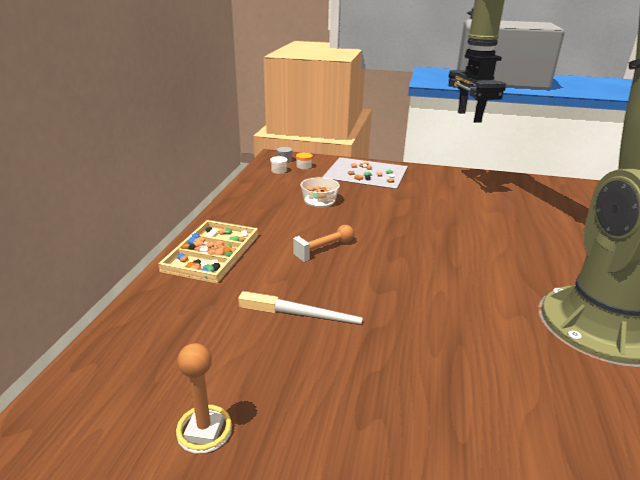

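The top view shows the fallen post with its knob at about (387,258) and foot at about (346,226). The mandrel runs from (266,203) to (266,295), and the twin stands at about (148,226). I'll compute the positions next.

```bash
cat > h.py <<'E'
import numpy as np, cv2
from bench import *
from scipy.spatial.transform import Rotation as R
def cam(n,st=None):
    c=calibration(n); K=np.array([[c['fx'],0,c['cx']],[0,c['fy'],c['cy']],[0,0,1]])
    if n=='wrist':
        T=np.eye(4);T[:3,:3]=R.from_rotvec(st['tool_rot']).as_matrix();T[:3,3]=st['position']
        W=np.linalg.inv(T@c['hand_eye'])
    else:
        W=np.eye(4);W[:3,:3]=R.from_rotvec(c['rvec']).as_matrix();W[:3,3]=c['tvec']
    return K,W
def unproj(n,px,z,st=None):
    K,W=cam(n,st);C=np.linalg.inv(W)
    d=C[:3,:3]@np.linalg.inv(K)@[*px,1];return C[:3,3]+d*(z-C[2,3])/d[2]
def proj(n,p,st=None):
    K,W=cam(n,st);q=K@(W[:3,:3]@p+W[:3,3]);return q[:2]/q[2]
E
python3 - <<'E'
from h import *
k=unproj('top',(387,258),.022);f=unproj('top',(346.5,226.5),.022);print(k,f,np.linalg.norm(k-f))
print(unproj('side',(346,234),.022))
print('mandrel',unproj('top',(266,203),.01),unproj('top',(266,295),.01))
st=get_state();M=R.from_rotvec(st['tool_rot']).as_matrix();print(M)
im=get_image('top')[200:280,320:410];cv2.imwrite('pics/c.png',cv2.resize(im,None,fx=7,fy=7,interpolation=cv2.INTER_CUBIC))
E
```

```text
[ 0.53705479 -0.1920467   0.022     ] [ 0.62098278 -0.09296433  0.022     ] 0.12985077391762562
[ 0.53322322 -0.18348899  0.022     ]
mandrel [0.69138507 0.11323667 0.01      ] [0.45162666 0.11340433 0.01      ]
[[-7.70947934e-04  9.15172220e-01  4.03062295e-01]
 [ 1.53251520e-03  4.03063023e-01 -9.15170941e-01]
 [-9.99998529e-01 -8.78500514e-05 -1.71325594e-03]]
```

View pics/c.png

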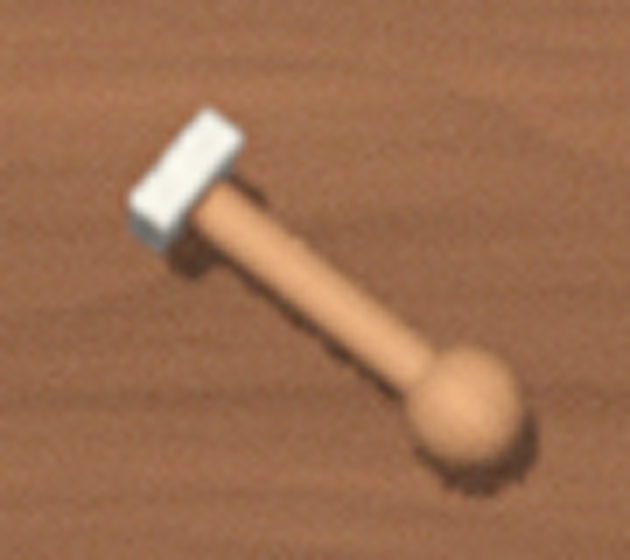

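Run:
```python
from h import *
k=unproj('top',(386.2,257.6),.022);f=unproj('top',(344.1,221.9),.044)
d=(k-f)[:2];L=np.hypot(*d);d/=L;print(k,f,L,d,np.degrees(np.arctan2(d[1],d[0])))
a=unproj('top',(349.8,215.3),.044);b=unproj('top',(338.4,228.5),.044);e=(a-b)[:2];print(np.hypot(*e),np.degrees(np.arctan2(e[1],e[0])))
st=get_state();M=R.from_rotvec(st['tool_rot']).as_matrix()
print(np.degrees(np.arctan2(M[1,2],M[0,2])))
```

```text
[ 0.5381213  -0.19008561  0.022     ] [ 0.62739798 -0.08583537  0.044     ] 0.13725319098525657 [-0.65045249 -0.75954694] -130.5757263622483
0.04506286955483867 -41.47861124216719
-66.23173319357105
```

>>> {"fn": "play_rows", "kwargs": {"targets": [{"claw": 0,"linear": [0,0,0],"rotation": [-0.07,0,0]},{"claw": 0,"linear": [0,0,0],"rotation": [-0.07,0,0]},{"claw": 0,"linear": [0,0,0],"rotation": [-0.07,0,0]},{"claw": 0,"linear": [0,0,0],"rotation": [-0.07,0,0]},{"claw": 0,"linear": [0,0.9,-0.1],"rotation": [0,0,0]},{"claw": 0,"linear": [0,0.9,-0.1],"rotation": [0,0,0]},{"claw": 0,"linear": [0,0.9,-0.1],"rotation": [0,0,0]},{"claw": 0,"linear": [0,0.9,-0.1],"rotation": [0,0,0]},{"claw": 0,"linear": [0,0.9,-0.1],"rotation": [0,0,0]},{"claw": 0,"linear": [0,0.9,-0.1],"rotation": [0,0,0]}]}}

```text
time: 0.98
position: [0.3317, -0.4807, 0.2158]
tool_rot: [0.556, 1.509, -0.55]
ft_force: [0.0, 0.3, 0.0]
grip_width: 1.0
```

```bash
cat > w.py <<'E'
from h import *
import sys
def rel(g,axis=-40.8):
    "shift to bring grasp point to g, tool axes, units of full scale; and turn to pointing down with jaw axis"
    st=get_state();M=R.from_rotvec(st['tool_rot']).as_matrix()
    p=st['position']+M@[-grip_point_offset,0,0]
    a=np.radians(axis);z=np.array([np.cos(a),np.sin(a),0]);x=np.array([0,0,-1.]);D=np.c_[x,np.cross(z,x),z]
    print('t',round(st['time'],2),'grasp',p.round(4),'F',st['ft_force'].round(1),'w',round(st['grip_width'],3),
     'shift',(M.T@(np.array(g)-p)/.025).round(2),'turn',(R.from_matrix(M.T@D).as_rotvec()/(np.pi/2)).round(3))
if __name__=='__main__': rel([float(v) for v in sys.argv[1:4]])
E
python3 w.py .538 -.190 .12
```

```text
t 0.98 grasp [ 0.3319 -0.4808  0.2345] F [0.  0.3 0. ] w 1.0 shift [ 4.59 14.2  -1.23] turn [ 0.004 -0.007  0.   ]
```

>>> {"fn": "play_rows", "kwargs": {"targets": [{"claw": 0,"linear": [0.2,1,-0.08],"rotation": [0.004,-0.007,0]},{"claw": 0,"linear": [0.2,1,-0.08],"rotation": [0,0,0]},{"claw": 0,"linear": [0.2,1,-0.08],"rotation": [0,0,0]},{"claw": 0,"linear": [0.2,1,-0.08],"rotation": [0,0,0]},{"claw": 0,"linear": [0.2,1,-0.08],"rotation": [0,0,0]},{"claw": 0,"linear": [0.2,1,-0.08],"rotation": [0,0,0]},{"claw": 0,"linear": [0.2,1,-0.08],"rotation": [0,0,0]},{"claw": 0,"linear": [0.2,1,-0.08],"rotation": [0,0,0]},{"claw": 0,"linear": [0.2,1,-0.08],"rotation": [0,0,0]},{"claw": 0,"linear": [0.2,1,-0.08],"rotation": [0,0,0]}]}}

```text
time: 1.82
position: [0.4839, -0.2681, 0.1624]
tool_rot: [0.558, 1.498, -0.562]
ft_force: [-0.7, -0.5, -0.3]
grip_width: 1.002
```

```bash
python3 w.py .538 -.190 .12
```

```text
t 1.82 grasp [ 0.484  -0.2681  0.1811] F [-0.7 -0.5 -0.3] w 1.002 shift [ 2.44  3.78 -0.42] turn [-0.002 -0.     0.001]
```

>>> {"fn": "play_rows", "kwargs": {"targets": [{"claw": 0,"linear": [0.5,0.75,-0.08],"rotation": [0,0,0]},{"claw": 0,"linear": [0.5,0.75,-0.08],"rotation": [0,0,0]},{"claw": 0,"linear": [0.5,0.75,-0.08],"rotation": [0,0,0]},{"claw": 0,"linear": [0.5,0.75,-0.08],"rotation": [0,0,0]},{"claw": 0,"linear": [0.5,0.6,-0.08],"rotation": [0,0,0]},{"claw": 0,"linear": [0,0,0],"rotation": [0,0,0]},{"claw": 0,"linear": [0,0,0],"rotation": [0,0,0]}]}}

```text
time: 2.4
position: [0.5393, -0.1818, 0.0954]
tool_rot: [0.553, 1.503, -0.551]
ft_force: [0.1, -0.4, 0.2]
grip_width: 0.997
```

```bash
python3 w.py .538 -.190 .12
python3 - <<'E'
from h import *
st=get_state();im=get_image('wrist');cv2.imwrite('pics/w1.png',im)
for p in ([.5381,-.1901,.022],[.6274,-.0858,.044],[.6274,-.0858,.022]): print(proj('wrist',np.array(p),st))
E
```

```text
t 2.4 grasp [ 0.5394 -0.1818  0.1141] F [ 0.1 -0.4  0.2] w 0.997 shift [-0.24 -0.28  0.17] turn [ 0.005 -0.002  0.   ]
[327.65403022 259.73270034]
[330.40623608  46.09762611]
[329.64155122  54.60947058]
```

View pics/w1.png

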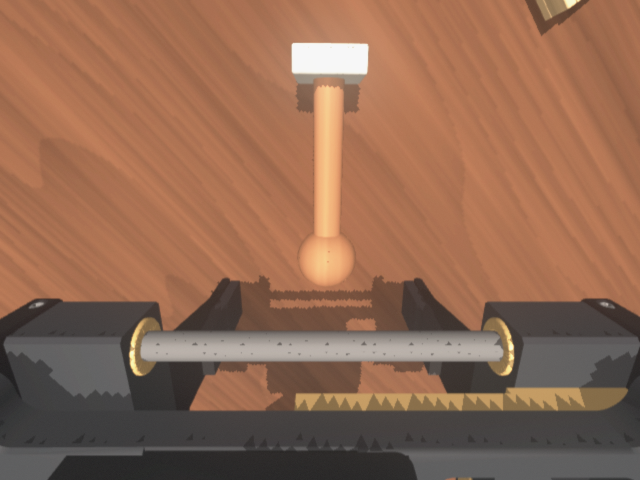

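The wrist view shows the ball at (327,259) and the foot's outer edge at (330,44). Both are within 2–3 px of the prediction, so I'll descend.

>>> {"fn": "play_rows", "kwargs": {"targets": [{"claw": 0,"linear": [0.4,-0.28,0.17],"rotation": [0.005,0,0]},{"claw": 0,"linear": [0.4,0,0],"rotation": [0,0,0]},{"claw": 0,"linear": [0.4,0,0],"rotation": [0,0,0]},{"claw": 0,"linear": [0.4,0,0],"rotation": [0,0,0]},{"claw": 0,"linear": [0.4,0,0],"rotation": [0,0,0]},{"claw": 0,"linear": [0.4,0,0],"rotation": [0,0,0]},{"claw": 0,"linear": [0.4,0,0],"rotation": [0,0,0]},{"claw": 0,"linear": [0,0,0],"rotation": [0,0,0]}]}}

```text
time: 3.12
position: [0.5351, -0.1985, 0.0199]
tool_rot: [0.565, 1.497, -0.568]
ft_force: [-1.5, 0.1, 0.2]
grip_width: 1.003
```

```bash
python3 w.py .538 -.190 .024
```

```text
t 3.12 grasp [ 0.5351 -0.1984  0.0386] F [-1.5  0.1  0.2] w 1.003 shift [ 0.58  0.33 -0.14] turn [-0.008 -0.     0.002]
```

>>> {"fn": "play_rows", "kwargs": {"targets": [{"claw": 0,"linear": [0.2,0.3,-0.12],"rotation": [-0.008,0,0]},{"claw": 0,"linear": [0.2,0,0],"rotation": [0,0,0]},{"claw": 0,"linear": [0,0,0],"rotation": [0,0,0]},{"claw": 0,"linear": [0,0,0],"rotation": [0,0,0]}]}}

```text
time: 3.45
position: [0.5382, -0.1889, 0.0081]
tool_rot: [0.553, 1.501, -0.556]
ft_force: [0.7, 0.3, -0.2]
grip_width: 0.996
```

```bash
python3 w.py .538 -.190 .024; python3 w.py .538 -.190 .024
```

```text
t 3.45 grasp [ 0.5383 -0.1889  0.0268] F [ 0.7  0.3 -0.2] w 0.996 shift [ 0.11 -0.04  0.02] turn [ 0.002 -0.001  0.001]
t 3.45 grasp [ 0.5383 -0.1889  0.0268] F [ 0.7  0.3 -0.2] w 0.996 shift [ 0.11 -0.04  0.02] turn [ 0.002 -0.001  0.001]
```

>>> {"fn": "play_rows", "kwargs": {"targets": [{"claw": 0,"linear": [0.12,-0.04,0],"rotation": [0,0,0]},{"claw": 0.4,"linear": [0,0,0],"rotation": [0,0,0]},{"claw": 0.4,"linear": [0,0,0],"rotation": [0,0,0]},{"claw": 1,"linear": [0,0,0],"rotation": [0,0,0]},{"claw": 1,"linear": [0,0,0],"rotation": [0,0,0]},{"claw": 1,"linear": [0,0,0],"rotation": [0,0,0]},{"claw": 1,"linear": [0,0,0],"rotation": [0,0,0]},{"claw": 1,"linear": [0,0,0],"rotation": [0,0,0]}], "newtons": 12}}

```text
time: 4.12
position: [0.5391, -0.1904, 0.0069]
tool_rot: [0.553, 1.497, -0.556]
ft_force: [0.2, 0.4, -0.3]
grip_width: 0.556
```

```bash
python3 w.py .538 -.190 .024
```

```text
t 4.12 grasp [ 0.5391 -0.1904  0.0256] F [ 0.2  0.4 -0.3] w 0.556 shift [ 0.06 -0.02 -0.04] turn [0.002 0.001 0.001]
```

>>> {"fn": "play_rows", "kwargs": {"targets": [{"claw": 1,"linear": [0,0,0],"rotation": [0,0,0]},{"claw": 1,"linear": [0,0,0],"rotation": [0,0,0]},{"claw": 1,"linear": [0,0,0],"rotation": [0,0,0]},{"claw": 1,"linear": [0,0,0],"rotation": [0,0,0]}]}}

```text
time: 4.45
position: [0.5389, -0.1905, 0.0069]
tool_rot: [0.552, 1.497, -0.556]
ft_force: [0.2, -0.3, 0.8]
grip_width: 0.497
```

```bash
cat > arc.py <<'E'
from w import *
# pivot frame: origin P, u along post foot->knob (horizontal). grasp offset kept along the circle
d=np.array([-.6505,-.7595]);P=np.array([.6274,-.0858]);
st=get_state();M=R.from_rotvec(st['tool_rot']).as_matrix();p=st['position']+M@[-grip_point_offset,0,0]
off=.003 # grasp point above ball centre, world z (tool stays down)
u=(p[:2]-P)@d; z=p[2]-off; r=np.hypot(u,z); th=np.degrees(np.arctan2(z,u))
print('r',r.round(4),'th',th.round(1),'lateral',((p[:2]-P)@[d[1],-d[0]]).round(4))
for t in [float(v) for v in sys.argv[1:]]:
    a=np.radians(t);g=[*(P+d*.1397*np.cos(a)),.1397*np.sin(a)+off]
    print(t,end=' ');rel(g)
E
python3 arc.py 9.06 20 31 42 53 64 75 86 99.06
```

```text
r 0.1389 th 9.4 lateral -0.0009
9.06 t 4.45 grasp [ 0.5389 -0.1904  0.0256] F [ 0.2 -0.3  0.8] w 0.497 shift [ 0.02 -0.04 -0.03] turn [0.002 0.001 0.001]
20.0 t 4.45 grasp [ 0.5389 -0.1904  0.0256] F [ 0.2 -0.3  0.8] w 0.497 shift [-1.01  0.23 -0.03] turn [0.002 0.001 0.001]
31.0 t 4.45 grasp [ 0.5389 -0.1904  0.0256] F [ 0.2 -0.3  0.8] w 0.497 shift [-1.98  0.69 -0.03] turn [0.002 0.001 0.001]
42.0 t 4.45 grasp [ 0.5389 -0.1904  0.0256] F [ 0.2 -0.3  0.8] w 0.497 shift [-2.84  1.32 -0.03] turn [0.002 0.001 0.001]
53.0 t 4.45 grasp [ 0.5389 -0.1904  0.0256] F [ 0.2 -0.3  0.8] w 0.497 shift [-3.56  2.11 -0.03] turn [0.002 0.001 0.001]
64.0 t 4.45 grasp [ 0.5389 -0.1904  0.0256] F [ 0.2 -0.3  0.8] w 0.497 shift [-4.12  3.03 -0.03] turn [0.002 0.001 0.001]
75.0 t 4.45 grasp [ 0.5389 -0.1904  0.0256] F [ 0.2 -0.3  0.8] w 0.497 shift [-4.5   4.03 -0.03] turn [0.002 0.001 0.001]
86.0 t 4.45 grasp [ 0.5389 -0.1904  0.0256] F [ 0.2 -0.3  0.8] w 0.497 shift [-4.68  5.08 -0.03] turn [0.002 0.001 0.001]
99.06 t 4.45 grasp [ 0.5389 -0.1904  0.0256] F [ 0.2 -0.3  0.8] w 0.497 shift [-4.62  6.35 -0.03] turn [0.002 0.001 0.001]
```

>>> {"fn": "play_rows", "kwargs": {"targets": [{"claw": 1,"linear": [-0.25,0.04,0],"rotation": [0,0,0]},{"claw": 1,"linear": [-0.25,0.05,0],"rotation": [0,0,0]},{"claw": 1,"linear": [-0.25,0.07,0],"rotation": [0,0,0]},{"claw": 1,"linear": [-0.25,0.08,0],"rotation": [0,0,0]},{"claw": 1,"linear": [0,0,0],"rotation": [0,0,0]}]}}

```text
time: 4.87
position: [0.5431, -0.1849, 0.0342]
tool_rot: [0.553, 1.498, -0.555]
ft_force: [0.6, 0.2, -0.6]
grip_width: 0.498
```

```bash
python3 arc.py 20 31 42 53
```

```text
r 0.1393 th 21.0 lateral -0.0004
20.0 t 4.87 grasp [ 0.5431 -0.1848  0.0529] F [ 0.6  0.2 -0.6] w 0.498 shift [ 0.08 -0.05 -0.02] turn [0.002 0.001 0.001]
31.0 t 4.87 grasp [ 0.5431 -0.1848  0.0529] F [ 0.6  0.2 -0.6] w 0.498 shift [-0.88  0.41 -0.02] turn [0.002 0.001 0.001]
42.0 t 4.87 grasp [ 0.5431 -0.1848  0.0529] F [ 0.6  0.2 -0.6] w 0.498 shift [-1.75  1.05 -0.01] turn [0.002 0.001 0.001]
53.0 t 4.87 grasp [ 0.5431 -0.1848  0.0529] F [ 0.6  0.2 -0.6] w 0.498 shift [-2.47  1.84 -0.01] turn [0.002 0.001 0.001]
```

>>> {"fn": "play_rows", "kwargs": {"targets": [{"claw": 1,"linear": [-0.22,0.09,0],"rotation": [0,0,0]},{"claw": 1,"linear": [-0.22,0.1,0],"rotation": [0,0,0]},{"claw": 1,"linear": [-0.22,0.11,0],"rotation": [0,0,0]},{"claw": 1,"linear": [-0.22,0.12,0],"rotation": [0,0,0]},{"claw": 1,"linear": [-0.22,0.13,0],"rotation": [0,0,0]},{"claw": 1,"linear": [-0.21,0.14,0],"rotation": [0,0,0]},{"claw": 1,"linear": [-0.21,0.16,0],"rotation": [0,0,0]},{"claw": 1,"linear": [-0.2,0.17,0],"rotation": [0,0,0]},{"claw": 1,"linear": [0,0,0],"rotation": [0,0,0]}]}}

```text
time: 5.62
position: [0.562, -0.1623, 0.0827]
tool_rot: [0.552, 1.497, -0.554]
ft_force: [-0.0, -0.2, -0.4]
grip_width: 0.499
```

```bash
python3 arc.py 42 53 64 75
python3 - <<'E'
from h import *
im=get_image('side')[150:310,220:430];cv2.imwrite('pics/s2.png',cv2.resize(im,None,fx=3.5,fy=3.5))
E
```

```text
r 0.1408 th 44.4 lateral -0.0001
42.0 t 5.62 grasp [ 0.562  -0.1623  0.1014] F [-0.  -0.2 -0.4] w 0.499 shift [ 0.2  -0.13 -0.  ] turn [0.003 0.001 0.   ]
53.0 t 5.62 grasp [ 0.562  -0.1623  0.1014] F [-0.  -0.2 -0.4] w 0.499 shift [-0.53  0.66 -0.  ] turn [0.003 0.001 0.   ]
64.0 t 5.62 grasp [ 0.562  -0.1623  0.1014] F [-0.  -0.2 -0.4] w 0.499 shift [-1.09  1.57  0.  ] turn [0.003 0.001 0.   ]
75.0 t 5.62 grasp [ 0.562  -0.1623  0.1014] F [-0.  -0.2 -0.4] w 0.499 shift [-1.46  2.58  0.  ] turn [0.003 0.001 0.   ]
```

View pics/s2.png

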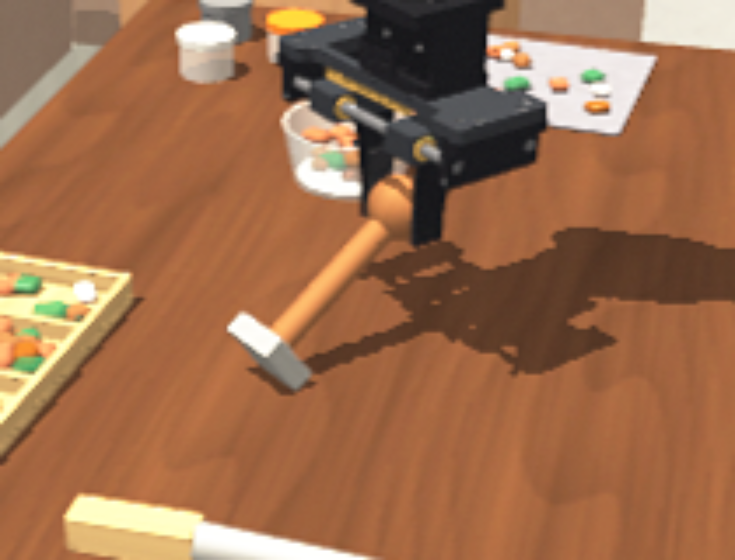

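The side view shows the post at about 45°, with the foot's edge still on the table and the knob between the fingers. I'll keep going.

>>> {"fn": "play_rows", "kwargs": {"targets": [{"claw": 1,"linear": [-0.17,0.2,0],"rotation": [0,0,0]},{"claw": 1,"linear": [-0.16,0.2,0],"rotation": [0,0,0]},{"claw": 1,"linear": [-0.15,0.21,0],"rotation": [0,0,0]},{"claw": 1,"linear": [-0.14,0.21,0],"rotation": [0,0,0]},{"claw": 1,"linear": [-0.13,0.22,0],"rotation": [0,0,0]},{"claw": 1,"linear": [-0.12,0.22,0],"rotation": [0,0,0]},{"claw": 1,"linear": [-0.11,0.22,0],"rotation": [0,0,0]},{"claw": 1,"linear": [0,0,0],"rotation": [0,0,0]}]}}

```text
time: 6.33
position: [0.5869, -0.1343, 0.1098]
tool_rot: [0.551, 1.498, -0.559]
ft_force: [-1.8, 0.4, 1.7]
grip_width: 0.492
```

```bash
python3 arc.py 64 75 86 94 99.06
```

```text
r 0.1405 th 63.3 lateral -0.0007
64.0 t 6.33 grasp [ 0.5869 -0.1342  0.1285] F [-1.8  0.4  1.7] w 0.492 shift [-0.    0.08 -0.03] turn [0.001 0.001 0.003]
75.0 t 6.33 grasp [ 0.5869 -0.1342  0.1285] F [-1.8  0.4  1.7] w 0.492 shift [-0.38  1.08 -0.03] turn [0.001 0.001 0.003]
86.0 t 6.33 grasp [ 0.5869 -0.1342  0.1285] F [-1.8  0.4  1.7] w 0.492 shift [-0.56  2.13 -0.03] turn [0.001 0.001 0.003]
94.0 t 6.33 grasp [ 0.5869 -0.1342  0.1285] F [-1.8  0.4  1.7] w 0.492 shift [-0.57  2.91 -0.03] turn [0.001 0.001 0.003]
99.06 t 6.33 grasp [ 0.5869 -0.1342  0.1285] F [-1.8  0.4  1.7] w 0.492 shift [-0.51  3.4  -0.03] turn [0.001 0.001 0.003]
```

>>> {"fn": "play_rows", "kwargs": {"targets": [{"claw": 1,"linear": [-0.09,0.21,0],"rotation": [0,0,0]},{"claw": 1,"linear": [-0.08,0.21,0],"rotation": [0,0,0]},{"claw": 1,"linear": [-0.08,0.21,0],"rotation": [0,0,0]},{"claw": 1,"linear": [-0.07,0.21,0],"rotation": [0,0,0]},{"claw": 1,"linear": [-0.06,0.21,0],"rotation": [0,0,0]},{"claw": 1,"linear": [-0.05,0.21,0],"rotation": [0,0,0]},{"claw": 1,"linear": [-0.04,0.21,0],"rotation": [0,0,0]},{"claw": 1,"linear": [-0.04,0.21,0],"rotation": [0,0,0]},{"claw": 1,"linear": [0,0,0],"rotation": [0,0,0]}]}}

```text
time: 7.08
position: [0.6187, -0.0969, 0.1238]
tool_rot: [0.552, 1.497, -0.556]
ft_force: [-0.3, -0.5, 2.4]
grip_width: 0.497
```

```bash
python3 arc.py 75 86 94 99.06;python3 - <<'E'
from h import *
im=get_image('side')[150:310,220:430];cv2.imwrite('pics/s3.png',cv2.resize(im,None,fx=3.5,fy=3.5))
E
```

```text
r 0.1402 th 84.3 lateral -0.0006
75.0 t 7.08 grasp [ 0.6187 -0.0968  0.1425] F [-0.3 -0.5  2.4] w 0.497 shift [ 0.18 -0.88 -0.02] turn [0.002 0.002 0.001]
86.0 t 7.08 grasp [ 0.6187 -0.0968  0.1425] F [-0.3 -0.5  2.4] w 0.497 shift [ 0.01  0.17 -0.02] turn [0.002 0.002 0.001]
94.0 t 7.08 grasp [ 0.6187 -0.0968  0.1425] F [-0.3 -0.5  2.4] w 0.497 shift [ 0.01  0.95 -0.02] turn [0.002 0.002 0.001]
99.06 t 7.08 grasp [ 0.6187 -0.0968  0.1425] F [-0.3 -0.5  2.4] w 0.497 shift [ 0.06  1.44 -0.02] turn [0.002 0.002 0.001]
```

View pics/s3.png

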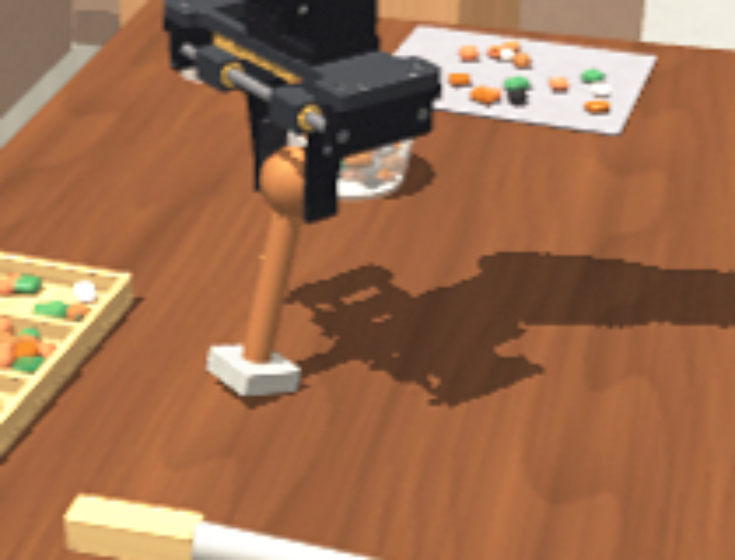

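The post is nearly upright and the foot is still in place at about (255,370) in the crop. Next is the last 15°.

>>> {"fn": "play_rows", "kwargs": {"targets": [{"claw": 1,"linear": [-0.01,0.18,0],"rotation": [0,0,0]},{"claw": 1,"linear": [0,0.18,0],"rotation": [0,0,0]},{"claw": 1,"linear": [0,0.18,0],"rotation": [0,0,0]},{"claw": 1,"linear": [0.01,0.18,0],"rotation": [0,0,0]},{"claw": 1,"linear": [0.01,0.18,0],"rotation": [0,0,0]},{"claw": 1,"linear": [0.01,0.18,0],"rotation": [0,0,0]},{"claw": 1,"linear": [0.01,0.15,0],"rotation": [0,0,0]},{"claw": 1,"linear": [0,0,0],"rotation": [0,0,0]},{"claw": 1,"linear": [0,0,0],"rotation": [0,0,0]}]}}

```text
time: 7.88
position: [0.6412, -0.0711, 0.1231]
tool_rot: [0.553, 1.496, -0.555]
ft_force: [0.0, 0.6, 3.1]
grip_width: 0.496
```

```bash
python3 arc.py 99.06;python3 - <<'E'
from h import *
im=get_image('side')[150:310,200:410];cv2.imwrite('pics/s4.png',cv2.resize(im,None,fx=3.5,fy=3.5))
E
```

```text
r 0.1403 th 98.3 lateral -0.0008
99.06 t 7.88 grasp [ 0.6411 -0.071   0.1418] F [0.  0.6 3.1] w 0.496 shift [ 0.04  0.07 -0.03] turn [0.002 0.002 0.   ]
```

View pics/s4.png

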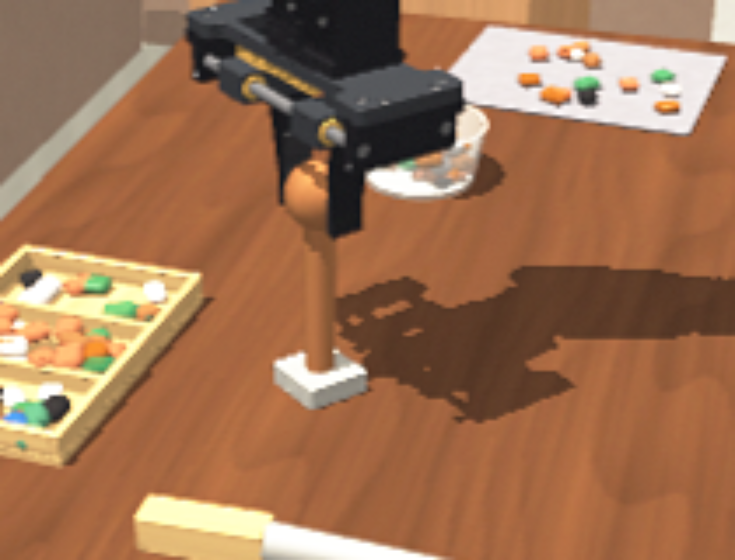

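The post is upright to within about 1°, with the foot flat. I'll nudge it slightly, then open the gripper.

>>> {"fn": "play_rows", "kwargs": {"targets": [{"claw": 1,"linear": [0,0.06,0],"rotation": [0,0,0]},{"claw": 1,"linear": [0,0,0],"rotation": [0,0,0]},{"claw": 0.45,"linear": [0,0,0],"rotation": [0,0,0]},{"claw": 0.4,"linear": [0,0,0],"rotation": [0,0,0]},{"claw": 0.3,"linear": [0,0,0],"rotation": [0,0,0]},{"claw": 0.1,"linear": [0,0,0],"rotation": [0,0,0]},{"claw": 0,"linear": [0,0,0],"rotation": [0,0,0]},{"claw": 0,"linear": [0,0,0],"rotation": [0,0,0]},{"claw": 0,"linear": [0,0,0],"rotation": [0,0,0]},{"claw": 0,"linear": [0,0,0],"rotation": [0,0,0]}]}}

```text
time: 8.77
position: [0.6399, -0.0716, 0.121]
tool_rot: [0.554, 1.5, -0.559]
ft_force: [0.6, -0.5, -0.5]
grip_width: 0.953
```

```bash
python3 arc.py 99.06
```

```text
r 0.138 th 97.9 lateral -0.0003
99.06 t 8.77 grasp [ 0.64   -0.0716  0.1397] F [ 0.6 -0.5 -0.5] w 0.953 shift [-0.05  0.12 -0.01] turn [ 0.001 -0.     0.002]
```

Fully released, with no contact force. I'll rise straight up.

>>> {"fn": "play_rows", "kwargs": {"targets": [{"claw": 0,"linear": [-0.2,0,0],"rotation": [0,0,0]},{"claw": 0,"linear": [-0.3,0,0],"rotation": [0,0,0]},{"claw": 0,"linear": [-0.4,0,0],"rotation": [0,0,0]},{"claw": 0,"linear": [-0.5,0,0],"rotation": [0,0,0]},{"claw": 0,"linear": [-0.5,0,0],"rotation": [0,0,0]},{"claw": 0,"linear": [-0.5,0,0],"rotation": [0,0,0]},{"claw": 0,"linear": [-0.5,0,0],"rotation": [0,0,0]},{"claw": 0,"linear": [-0.5,0,0],"rotation": [0,0,0]},{"claw": 0,"linear": [0,0,0],"rotation": [0,0,0]},{"claw": 0,"linear": [0,0,0],"rotation": [0,0,0]}]}}

```text
time: 9.6
position: [0.642, -0.0711, 0.2201]
tool_rot: [0.554, 1.492, -0.557]
ft_force: [-0.1, -1.4, -0.7]
grip_width: 1.0
```

Run:
```python
from h import *
st=get_state();print(st['time'],st['position'],st['ft_force'])
cv2.imwrite('pics/s5.png',get_image('side'))
for p in ([.6417,-.0691,.138],[.6417,-.0691,.016]):print(proj('side',np.array(p)))
```

```text
9.6 [ 0.64196528 -0.07106459  0.22006983] [-0.0781532  -1.38852711 -0.67535   ]
[289.98446713 205.32072532]
[290.40202448 253.81063123]
```

View pics/s5.png

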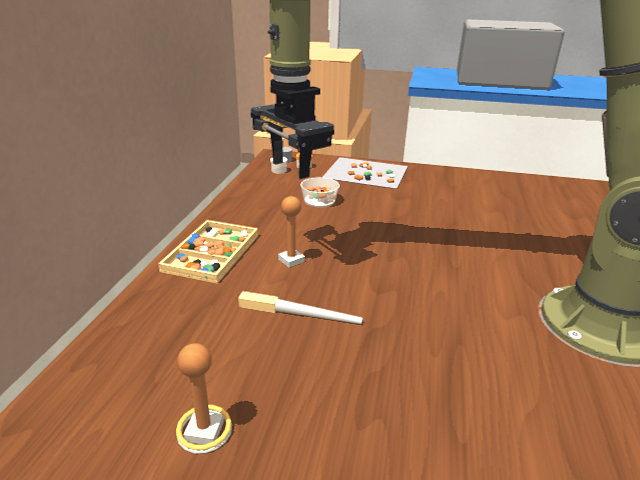

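The post stands free: the knob is at (291,206) and the foot at (291,257), within about 3 px of the prediction. The mandrel and the twin haven't moved, so I'm handing in.

```bash
python3 -c "
from bench import *
print(close_job())"
```

```text
the job is handed in; nothing more can be done
None
```

The fallen bangle post is standing upright on its foot, and I handed the job in at about 9.6 s on the robot clock (limit 38 s). I gripped the knob across the ball at 12 N and swung it up in an arc about the foot's lower edge. Then I opened the fingers fully and rose about 10 cm straight up.

- **Post:** in the last side picture it stands free and vertical. Its knob and foot are within about 3 px of where tipping over that edge should leave them, so the foot was not carried or dragged.
- **Bystanders:** the mandrel and the other post with its bangles look the same as in the first side picture.
- **Forces:** the wrist force readings, taken at the end of each move, stayed around 3 N or less.
- **Problems:** one approach move overshot sideways by about 8 mm; I corrected it before gripping. No check failed after that.

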